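# Seat the reference standard against the detector pin

## Robot

A 6-joint arm with a two-finger parallel gripper is mounted at the origin on the work surface. World frame = base frame: x ahead of the robot, y to its left, z up, the work surface at z = 0. Lengths are in m, angles in degrees, forces in N, time in s.
With the tool pointing down it reaches from about 0.425 to 1.125 m from the base axis. Payload 14.9 kg.
Tool frame: the origin (TCP) lies midway between the tips of the shut fingers; the grasp point (between the pads) lies robot.grip_point_offset behind it (robot.grip_point_offset is the distance from the TCP to the grasp point, in m); z points along the fingers, y is the line along which they close (so a half turn about z gives the same grasp; the last joint's range is limited). The gripper opens to 91 mm and grips with 3 to 60 N. Pads are 32 mm wide; open, the fingers measure 118 mm over their backs; the gripper's body (76 mm by 178 mm) begins 60 mm behind the grasp point.
Start: joints at [66.904, 21.709, 99.362, -0, 58.929, -1.908], TCP at [0.253, 0.653, 0.214] pointing down, gripper open.
Joint ranges: [-158.91, 158.91], [-42.39, 125.64], [0.06, 152.35], [-60.88, 240.88], [17.5, 164.5], [-176.32, 176.32]. Speed limits (degrees/s): [108.29, 108.29, 136.94, 180, 180, 180].

## Interface

Orientations are given as a 3x3 rotation matrix whose columns are the frame's x, y, z axes.
In Python, from bench import robot gives the robot as it stands. The module is installed in compiled form; this text tells all that it offers.
- The arm moves only by the tool step_arm, never from a script. Its argument "deltas" is one flat list of numbers, 5 for each row, row after row: the shift along the tool's x, y, z in units of 0.25 m (1.0 is 0.25 m), then the turn about the tool's z in units of 60 degrees (1.0 is 60 degrees), then the opening, from 0 (shut) to 1 (fully open). A call has exactly 8 rows; each row shifts and turns the commanded pose from where the row before left it, along the tool's axes as they then stand; what a row does not reach is not made up. A row lasts 1/8 s, in which the tool goes at most 62.5 mm and 10.7 degrees, less where a joint would pass 70% of its speed; a pose out of reach is approached as far as the arm can. A call with a number of a shift or a turn outside -1 to 1 is refused whole. A call with a gripper value outside its range is refused whole. The fingers move at their own pace and stop on an object; "force" is the grip in N (left out, the last holds). Time passes only in rows, so rows that do not move let the fingers close, or fill a call up. It gives the time, the measured TCP pose, the force, the opening and the grip force at its end, in the units of the state.
- robot.get_state(): the state, without advancing time (a new reading comes with each control period).
- robot.camera(name): name is "scene" or "top" or "wrist"; returns a dict with "pixels" (480x640x3 uint8, red, green, blue), "depth" (480x640 float32, m along the optical axis (not along the pixel's ray), 0 where there is no reading), "fx", "fy", "cx", "cy" (pixels), "R" (3x3) and "t" (3): a world point X has camera coordinates R X + t. Camera axes: x right, y down, z forward; pixel columns grow to the right and rows downward; lengths in m; the calibration is good to about 2 mm. A picture is of the moment at which its call begins.
- robot.hand_in(): hands the job in; it is judged then, once.
The state is a dict: "time": time; "joint_pos": joint angles; "joint_velocities": joint speeds; "joint_efforts": joint torques, N m; "eef_pos": TCP position; "tool_rot": TCP orientation; "force": force on the tool from outside, world axes, zero at the start; "wrist_torque": the same for the moment, N m; "grip_width": opening from 0.0 (shut) to 1.0 (fully open); "grip_force": force on a finger pad.
Only numpy, scipy, OpenCV 4.12 (cv2) and the standard library are available. Lean on these libraries where they do the work, as an engineer would, in place of code of your own. Each camera call takes 0.05 s, during which the arm holds its last target. There are 200 camera calls.

## Task

Take the blue reference rod out of the white cradle, lay it in the V-groove of the alignment rail and let go, then push it along the groove, under the blue bridge, up to the sprung red pin of the detector head. Press it gently home against the pin with about 7 N (on top of the sliding friction, never more than 14 N on the pin) for about a second, ease off and leave it lying in the groove touching the pin. Leave the orange spare rod and the other things on the bench where they are.

Things in the scene. Friction and masses are not known exactly. Their poses are not given: they have to be found in the camera images.
- standard: blue rod with two steel bands, a cylinder 30 mm in diameter and 110 mm long, 0.17 to 0.35 kg, ends alike and flat. Origin at its centre, on its axis; x runs along the rod; it may roll about x. It starts in one of the cradle's two places, along the cradle's x. Sliding it along the groove takes 1 to 7 N against friction, different each time.
- spare: orange spare rod with black bands, same size, origin and axes; lies in the cradle's other place, 90 mm beside the blue one. To be left alone.
- cradle: white plate 130 x 170 x 10 mm (x, y, z), fixed. Origin at the centre of its underside, z up. The rods lie along its x axis at y = -45 and +45 mm, their axes 25 mm above the origin, each between four grey lugs 10 mm high that stand 38 to 52 mm from the plate's middle along x: the rod's middle is free for fingers.
- rail: grey and aluminium rail, 320 x 70 mm (x, y), fixed. Origin at the centre of its underside; x runs along the groove towards the detector head, z up. A 90-degree V-groove runs its whole length; the flat tops beside it are 37 mm above the origin, the groove is 26 mm wide there. A rod lying in it has its axis 45 mm above the origin, 8 mm above the flat tops, at y = 0.
- groove_start (a point): a point on the axis that a rod lying in the groove has, 85 mm before the rail's middle (rail x = -85 mm, 45 mm above the rail's underside): a good place for the rod's centre when laying it down.
- bridge (a point): point on the seated rod's axis under the middle of the blue bridge (rail x = 26 mm). The bridge is 22 mm long along the groove (rail x = 15 to 37 mm), 40 mm wide inside, its underside 65 mm and its top 73 mm above the rail's underside. Before it (rail x = -160 to +15 mm) the groove is open from above.
- head: white detector head with a blue top, 30 x 70 x 48 mm, fixed on the rail's far end. Origin at the lower middle of its face towards the rod (rail x = 130 mm, 37 mm above the rail's underside); axes as the rail's. It carries the red pin in a brass sleeve; the robot should not touch head or pin.
- pin_root (a point): where the red pin (12 mm thick, on the rod's axis) comes out of the head's face. How far it is screwed out differs each time and is not measured: its tip is 20 to 54 mm before this point, towards -x of the rail. The tip is sprung: 3 N per mm from the first touch, 9 mm of travel, damped (200 N per m/s, so meet it slowly); it follows the rod back as the push is eased.
- reagent: white bottle with a blue cap, 56 mm in diameter, 90 mm high, origin at the centre of its base; leave alone
- tip_box: blue box of pipette tips, 85 x 120 x 57 mm, origin at the centre of its base; leave alone
- well_plate: white well plate, 85 x 127 x 15 mm, origin at the centre of its base; leave alone
- tube_rack: green rack with capped tubes, 70 x 140 x 42 mm, origin at the centre of its base; leave alone
There are look-alikes about, which are no part of the job. What is meant by the standard is not yellow, and is the larger of those in its own colour.

How it is judged:
By the outcome, as a careful person would: the job done as asked, in the order asked, and still so for the second after the job is handed in, with the robot touching nothing.
It also fails if it takes over 67 s, if anything falls off the work surface, if the arm or the gripper's body presses on something with over 40 N, if the wrist force passes 120 N, or if a joint passes its speed limit or range.

## Working session

There is one attempt and no reset: what is moved stays moved. The work goes in short steps, Python scripts to look and compute and a tool call to move; the robot and the scene stay as the last step left them, time stands still between calls to the robot, and variables do not carry over. Pictures are saved under pics/ and viewed, at most 10 in all, crops included, and the job is handed in when it is done.

Besides the shell and the picture viewer there is one more tool, called after "Call:" as name(argument=value, ...) on one line, values as JSON. step_arm: Moves the arm, as the interface text tells. Shifts and turns lie within -1 to 1; 1 stands for 0.25 m of shift or 60 degrees of turn. Its arguments: {"type":"object","properties":{"deltas":{"type":"array"},"force":{"type":"number"}},"required":["deltas"]}

```bash
mkdir -p pics; cat > h.py <<'E'
import numpy as np, cv2, pickle
from bench import robot
def snap(n):
    c=robot.camera(n); pickle.dump(c,open(f'pics/{n}.pkl','wb')); return c
def cloud(c):
    v,u=np.mgrid[0:480,0:640]; z=c['depth']
    P=np.stack([(u-c['cx'])/c['fx']*z,(v-c['cy'])/c['fy']*z,z],-1)
    return (P-np.array(c['t']))@np.array(c['R'])
def ray(c,uv,h):
    R=np.array(c['R']);t=np.array(c['t']);uv=np.atleast_2d(uv)
    d=np.c_[(uv[:,0]-c['cx'])/c['fx'],(uv[:,1]-c['cy'])/c['fy'],np.ones(len(uv))]@R
    o=-R.T@t
    return o+d*((h-o[2])/d[:,2])[:,None]
E
python3 - <<'E'
from h import *
for n in('top','scene'):
    c=snap(n); cv2.imwrite(f'pics/{n}0.png',c['pixels'][...,::-1]); print(n,-np.array(c['R']).T@c['t'],c['fx'],(c['depth']>0).mean())
s=robot.get_state(); print(robot.grip_point_offset,s)
E
```

```text
top [0.49865506 0.04225126 1.09980299] 529.1763866282408 0.99603515625
scene [ 1.24839653 -0.64574995  0.87519439] 540.4327721724827 0.9959733072916667
0.0188 {'time': 0.1, 'joint_pos': array([ 6.69061894e+01,  2.17337593e+01,  9.93918208e+01,  3.68284826e-04,
        5.89282126e+01, -1.90886856e+00]), 'joint_velocities': array([ 0.001865  , -0.06734931, -0.11395769,  0.10617719,  0.02409777,
        0.02712909]), 'joint_efforts': array([-2.21967844e-04, -7.65040541e+01, -4.35293555e+01,  6.51533087e-02,
        3.97367310e-02,  4.08941992e-05]), 'eef_pos': array([0.25284424, 0.65236903, 0.21337904]), 'tool_rot': array([[-9.32417601e-01,  3.61382453e-01, -3.73320087e-04],
       [ 3.61382644e-01,  9.32417204e-01, -8.61462540e-04],
       [ 3.67726257e-05, -9.38154236e-04, -9.99999559e-01]]), 'force': array([ 0.34661366,  0.15981156, -0.14192272]), 'wrist_torque': array([-0.00373708, -0.02486286, -0.00621204]), 'grip_force': 0.0, 'grip_width': 0.9941625621784449}
```

View pics/top0.png

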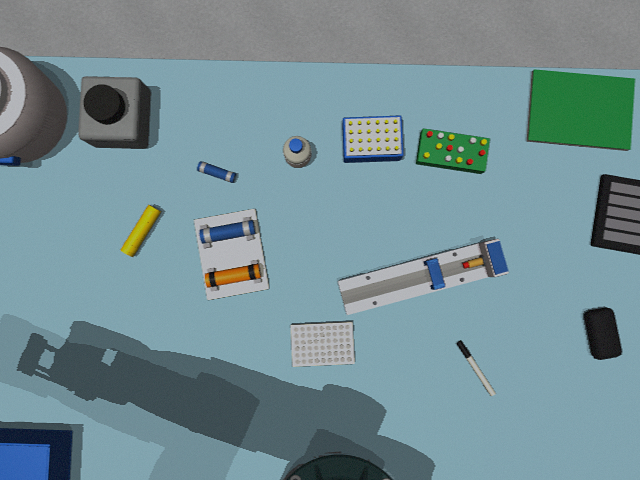

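View pics/scene0.png

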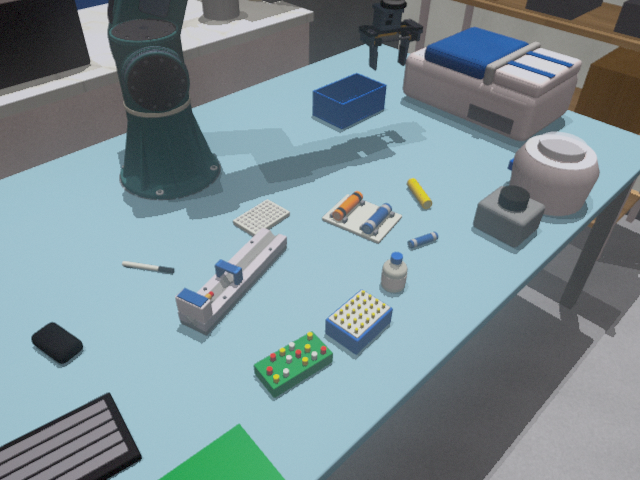

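Top view: the standard is the blue rod at about (228,231) in the cradle, with the orange spare at (233,275). The small blue rod at (216,172) is a decoy. The rail runs from (343,296) to the head at (496,257), the bridge is at (434,273), and the pin tip is near (465,265). The scene view agrees.

```bash
cat > m.py <<'E'
from h import *
c=pickle.load(open('pics/top.pkl','rb')); P=cloud(c); im=c['pixels']; hsv=cv2.cvtColor(im,cv2.COLOR_RGB2HSV)
z=P[...,2]; H,S,V=[hsv[...,i] for i in range(3)]
print('table z',np.median(z[380:460,540:600]))
def box(m,name):
    q=P[m][:,:2].astype(np.float32)*1000
    r=cv2.minAreaRect(q); print(name,m.sum(),np.round(r[0],1),np.round(r[1],1),round(r[2],2),'z',np.round(np.percentile(P[m][:,2],[2,50,98])*1000,1)); return r
def reg(u0,u1,v0,v1):
    m=np.zeros(z.shape,bool); m[v0:v1,u0:u1]=1; return m
blue=(H>100)&(H<130)&(S>120); 
cr=reg(185,280,200,305)
box(cr&(z>.005),'cradle'); box(cr&blue&(z>.015),'blue'); box(cr&(z>.03)&reg(185,280,200,253),'blue rod'); box(cr&(z>.03)&reg(185,280,253,305),'orange rod')
rr=reg(325,515,230,320)
box(rr&(z>.02),'rail all'); box(rr&(z>.033)&(z<.041),'railtop'); box(rr&blue&(z>.06)&(z<.078),'bridge'); box(rr&blue&(z>.078),'headtop')
red=((H<6)|(H>174))&(S>150); m=rr&red&(z>.03); box(m,'pin')
# edges by rail-top point cloud
m=rr&(z>.033)&(z<.041); q=P[m]; pickle.dump(q,open('pics/rt.pkl','wb'))
E
python3 m.py
```

```text
table z 0.0007335067963288505
cradle 5309 [547.3 190. ] [217.8 290.7] 2.69 z [ 6.1 12.6 43. ]
blue 552 [552.9 170.8] [112.5 255.3] 0.89 z [29.8 38.8 44.1]
blue rod 776 [564.9 165. ] [269.9  70.9] 76.38 z [  30.9   38.9 1099.8]
orange rod 784 [503.3 164.4] [ 37.1 241.7] 6.56 z [30.9 38.7 45.4]
rail all 5987 [ 500.1 -134.6] [ 83.6 343.6] 14.15 z [25.3 38.1 87.7]
railtop 3411 [ 500.1 -136.4] [ 70.2 300.6] 16.64 z [33.5 37.6 40.7]
bridge 330 [ 510.6 -169.8] [57.2 21.9] 17.11 z [68.5 73.7 77.1]
headtop 428 [ 508.7 -131. ] [ 59.5 342. ] 13.2 z [79.6 85.8 89.1]
pin 30 [ 529.5 -233.5] [10.9  8.4] 13.18 z [46.1 51.2 54.4]
```

```bash
cat > m2.py <<'E'
exec(open('m.py').read().split("blue=(H")[0])
c['depth']=cv2.medianBlur(c['depth'],5); P=cloud(c); z=P[...,2]
blue=(H>100)&(H<130)&(S>120)
def comp(m):
    n,l,s,_=cv2.connectedComponentsWithStats(cv2.morphologyEx(m.astype(np.uint8),cv2.MORPH_OPEN,np.ones((3,3))));return l==1+np.argmax(s[1:,4])
def rect(m,h,name):
    k=max(cv2.findContours(m.astype(np.uint8),0,2)[0],key=cv2.contourArea)[:,0].astype(float)
    q=ray(c,k,h)[:,:2]*1000; r=cv2.minAreaRect(q.astype(np.float32)); print(name,np.round(r[0],1),np.round(r[1],1),round(r[2],2)); return r
cr=reg(185,280,200,305); rr=reg(325,515,230,320)
rect(comp(cr&(S<90)&(V>150)|cr&(z>.018)),.010,'cradle')
ora=(H>3)&(H<22)&(S>150)
for m,n in((blue,'blue'),(ora,'orange')): rect(comp(cr&m),.030,n+' middle')
print('bandcheck')
r=rect(comp(rr&(z>.0325)&(z<.042)),.037,'railtop')
rect(comp(rr&blue&(z<.08)&reg(415,455,240,300)),.073,'bridge top')
rect(comp(rr&blue&reg(470,515,230,290)),.085,'head top')
red=((H<6)|(H>174))&(S>150); m=comp(rr&red); rect(m,.050,'pin'); 
q=ray(c,np.argwhere(m)[:,::-1].astype(float),.045)*1000; print('pin px',q[:,:2].min(0),q[:,:2].max(0),m.sum())
big=cv2.resize(im[190:320,180:520,::-1],None,fx=2.35,fy=2.35,interpolation=2); cv2.imwrite('pics/crop.png',big)
E
python3 m2.py
```

```text
table z 0.0007335067963288505
cradle [544.3 237.5] [216.1 195.9] 1.89
blue middle [583.9 247.1] [28.  66.3] 11.88
orange middle [495.5 232.4] [28.4 70.9] 11.9
bandcheck
railtop [ 518.9 -126.7] [ 29.7 292.4] 16.54
bridge top [ 510.  -167.8] [56.9 26.2] 14.93
head top [ 544.4 -283.8] [58.6 25.8] 16.74
pin [ 530.  -233.5] [9.9 9.9] 1.6
pin px [ 525.07865365 -239.79641279] [ 535.1619511  -229.83240918] 30
```

View pics/crop.png

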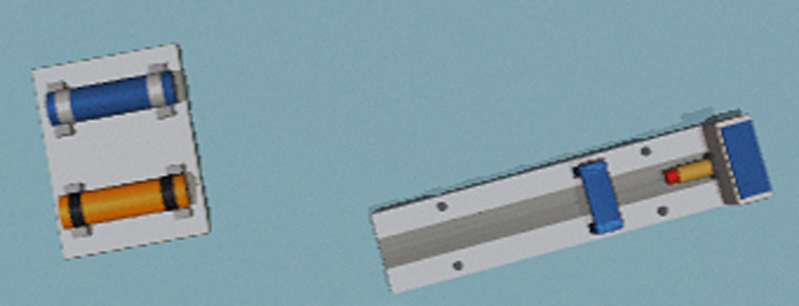

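The crop shows the blue rod at (113,97), the rail with its bridge at (600,197), and the red pin tip at (672,177), consistent with the measurements. The blue-to-orange distance comes out at 89.6 mm against a nominal 90. The rail direction is about (0.284, -0.959). I'll move over the blue rod and check with the wrist camera.

Call:
step_arm(deltas=[-0.2, -0.115, 0, 0, 1, -0.2, -0.115, 0, 0, 1, -0.2, -0.115, 0, 0, 1, -0.2, -0.115, 0, 0, 1, -0.2, -0.115, 0, 0, 1, -0.2, -0.115, 0, 0, 1, -0.2, -0.115, 0, 0, 1, -0.2, -0.115, 0, 0, 1], force=25)

```text
time: 1.1
eef_pos: [0.5437, 0.292, 0.2138]
tool_rot: [[-0.932, 0.361, -0.0], [0.361, 0.932, -0.0], [0.0, -0.0, -1.0]]
force: [0.0, 0.4, 0.1]
grip_width: 0.999
grip_force: 0.0
```

Call:
step_arm(deltas=[-0.2, -0.115, 0, 0, 1, 0, 0, 0, 0.165, 1, 0, 0, 0, 0.165, 1, 0, 0, 0, 0.165, 1, 0, 0, 0, 0.165, 1, 0, 0, 0, 0.165, 1, 0, 0, 0, 0.165, 1, 0, 0, 0, 0, 1])

```text
time: 2.1
eef_pos: [0.5789, 0.2487, 0.2137]
tool_rot: [[-0.165, 0.986, -0.0], [0.986, 0.165, -0.0], [-0.0, -0.0, -1.0]]
force: [1.4, -0.1, 0.5]
grip_width: 1.003
grip_force: 0.0
```

```bash
cat > m3.py <<'E'
from h import *
s=robot.get_state(); print(s['time'],s['eef_pos'],s['tool_rot'][:,1],s['joint_pos'],s['force'])
c=snap('wrist'); im=c['pixels']; cv2.imwrite('pics/w1.png',im[...,::-1])
hsv=cv2.cvtColor(im,cv2.COLOR_RGB2HSV); H,S,V=[hsv[...,i] for i in range(3)]
def rect(m,h,n):
    k=max(cv2.findContours(cv2.morphologyEx(m.astype(np.uint8),2,np.ones((5,5))),0,2)[0],key=cv2.contourArea)[:,0].astype(float)
    q=ray(c,k,h)[:,:2]*1000; r=cv2.minAreaRect(q.astype(np.float32)); print(n,np.round(r[0],1),np.round(r[1],1),round(r[2],2)); return r
rect((H>100)&(H<130)&(S>120),.027,'blue'); rect((H>3)&(H<22)&(S>150),.027,'orange')
E
python3 m3.py
```

```text
2.1 [0.57889257 0.24870789 0.21366783] [ 9.86361407e-01  1.64593216e-01 -4.97682220e-04] [ 2.11308606e+01  1.55684640e+01  1.07743933e+02 -1.45355233e-03
  5.67169688e+01  1.16580512e+01] [ 1.41734137 -0.06155581  0.53887908]
blue [586.8 240.6] [27.7 70. ] 11.86
orange [498.  226.5] [29.7 71.3] 11.98
```

View pics/w1.png

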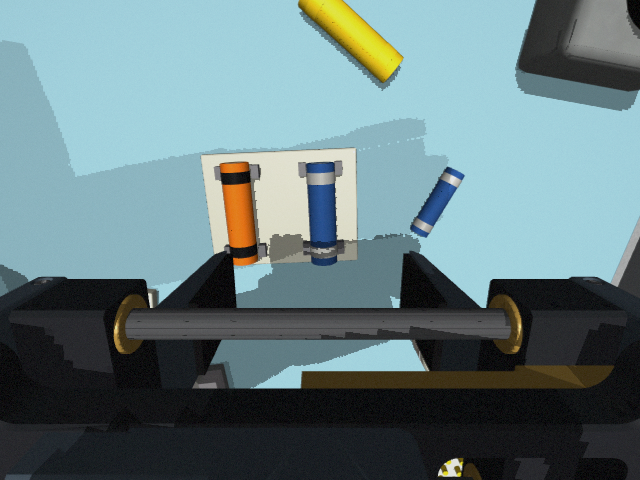

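The wrist view shows the blue rod at (321,212), about 2.5° off the tool x axis, and the orange rod at (239,213). The oblique view needs the top-surface plane for the measurement along the rod, so I'll recompute with that.

```bash
python3 - <<'E'
import pickle,sys
from h import *
for n in('wrist','top'):
    c=pickle.load(open(f'pics/{n}.pkl','rb')); im=c['pixels']; hsv=cv2.cvtColor(im,cv2.COLOR_RGB2HSV); H,S,V=[hsv[...,i] for i in range(3)]
    m=((H>100)&(H<130)&(S>120)).astype(np.uint8)
    b=[285,355,140,275] if n=='wrist' else [195,262,205,253]
    k=np.zeros_like(m);k[b[2]:b[3],b[0]:b[1]]=1;m*=k
    P=cloud(c); a=np.radians(11.87); d=np.array([np.sin(a),-np.cos(a)]); e=np.array([np.cos(a),np.sin(a)])
    q=P[(m>0)&(P[...,2]>.02)&(P[...,2]<.05)]*1000
    s=q[:,:2]@d; w=q[:,:2]@e
    print(n,len(q),'z',np.percentile(q[:,2],[50,95]),'along',np.percentile(s,[1,99]),'across',np.percentile(w,[1,50,99]))
    # rod ends incl. bands: pixels by rays at top of rod
    uv=np.argwhere(m)[:,::-1].astype(float); r=ray(c,uv,.038)[:,:2]*1000; s=r@d; h=np.histogram(s,np.arange(s.min()-2,s.max()+4,4)); print(h[0],np.round(h[1][:1]))
    mid=(np.percentile(s,.5)+np.percentile(s,99.5))/2; cc=r[abs(s-mid)<15]; wv=cc@e; print('mid along',mid,'w',np.percentile(wv,[1,99]), 'xy', mid*d+np.median(wv)*e)
E
```

```text
wrist 2007 z [38.00606613 40.31550566] along [-172.25627812  -64.12604428] across [610.11533195 623.55187111 637.23356839]
[ 38 108 101   0   0   0  99 103 100 100  97  98  94  96  94  96  95  93
  91  90  89  88  72   4   0   5  76  78  11] [-176.]
mid along -118.14720081802616 w [610.33825201 637.00278125] xy [586.23399002 243.94709679]
top 544 z [38.77074317 42.71506826] along [-172.19547434  -64.95082215] across [608.4242853  620.92359569 635.71423437]
[11 25  7  0  0  7 26 27 28 27 27 28 26 28 28 26 27 27 27 28 28 26  5  0
  0  6 27 26] [-176.]
mid along -118.71542819344445 w [607.60583287 634.99210083] xy [583.58321616 243.97058392]
```

Call:
step_arm(deltas=[-0.0225, 0.021, 0, -0.04, 1, 0, 0, 0.14, 0, 1, 0, 0, 0.15, 0, 1, 0, 0, 0.15, 0, 1, 0, 0, 0.13, 0, 1, 0, 0, 0.1, 0, 1, 0, 0, 0.06, 0, 1, 0, 0, 0, 0, 1])

```text
time: 3.15
eef_pos: [0.5847, 0.2439, 0.0307]
tool_rot: [[-0.206, 0.978, -0.001], [0.978, 0.206, -0.001], [-0.0, -0.001, -1.0]]
force: [0.5, -0.1, 0.2]
grip_width: 1.007
grip_force: 0.0
```

Call:
step_arm(deltas=[0, 0, 0.03, 0, 1, 0, 0, 0.016, 0, 0.6, 0, 0, 0, 0, 0.4, 0, 0, 0, 0, 0.3, 0, 0, 0, 0, 0.1, 0, 0, 0, 0, 0.1, 0, 0, 0, 0, 0.1, 0, 0, 0, 0, 0.1])

```text
time: 4.15
eef_pos: [0.5851, 0.2441, 0.0199]
tool_rot: [[-0.205, 0.979, -0.0], [0.979, 0.205, -0.0], [-0.0, -0.0, -1.0]]
force: [-0.4, -0.4, 0.5]
grip_width: 0.325
grip_force: 25.0
```

Gripped, with the opening at 29.6 mm, which matches the rod diameter. Next I'll lift and refine the rail pose from the saved picture.

Call:
step_arm(deltas=[0, 0, -0.03, 0, 0.1, 0, 0, -0.06, 0, 0.1, 0, 0, -0.1, 0, 0.1, 0, 0, -0.1, 0, 0.1, 0, 0, -0.1, 0, 0.1, 0, 0, -0.08, 0, 0.1, 0, 0, -0.03, 0, 0.1, 0, 0, 0, 0, 0.1])

```text
time: 5.15
eef_pos: [0.5852, 0.2441, 0.1452]
tool_rot: [[-0.205, 0.979, 0.0], [0.979, 0.205, 0.0], [0.0, 0.0, -1.0]]
force: [-0.8, 0.4, -2.3]
grip_width: 0.325
grip_force: 25.0
```

```bash
cat > rail.py <<'E'
from h import *
def rail(c,tag):
    im=c['pixels']; hsv=cv2.cvtColor(im,cv2.COLOR_RGB2HSV); H,S,V=[hsv[...,i].astype(int) for i in range(3)]
    o=np.array([503.2,-145.]); 
    v,u=np.mgrid[0:480,0:640]; uv=np.c_[u.ravel(),v.ravel()].astype(float)
    q=ray(c,uv,.037)[:,:2]*1000
    white=((S<45)&(V>140)).ravel()
    P=cloud(c)[...,2].ravel()*1000
    a=np.radians(16.5)
    for it in range(3):
        d=np.array([np.sin(a),-np.cos(a)]); e=np.array([np.cos(a),np.sin(a)])
        x=(q-o)@d; y=(q-o)@e; L=[]
        for sg in(1,-1):
            pts=[]
            for x0 in np.r_[-145:5:5,45:120:5]:
                k=white&(abs(x-x0)<2.5)&(y*sg>8)&(y*sg<42)&(abs(P-37)<7)
                if k.sum()>5: pts.append([x0,np.percentile(y[k]*sg,3)*sg,np.percentile(y[k]*sg,97)*sg])
            pts=np.array(pts); L.append(pts)
        fit=[np.polyfit(p[:,0],p[:,j],1) for p in L for j in(1,2)]
        sl=np.mean([f[0] for f in fit]); off=np.mean([f[1] for f in fit]); a+=np.arctan(sl); o=o+off*e
    k=white&(abs(y)<35)&(abs(y)>14)&(x<0)&(x>-175)&(abs(P-37)<7)
    print(tag,'ang',np.degrees(a),[np.round(f,3).tolist() for f in fit],'start edge',np.percentile(x[k],[.3,1]))
    q2=ray(c,uv,.045)[:,:2]*1000; red=((((H<6)|(H>174))&(S>150)).ravel())&(abs((q2-o)@d-100)<40)&(abs((q2-o)@e)<12)
    xr=(q2-o)@d; print('pin red x',xr[red].min(),xr[red].max(),'y',((q2-o)@e)[red].mean(),red.sum(),'origin',o)
    for xx in(-85,): print('start',o+xx*d,'d',d)
if __name__=='__main__':
    for n in('top','scene'): rail(pickle.load(open(f'pics/{n}.pkl','rb')),n)
E
python3 rail.py
```

```text
top ang 16.637937878830215 [[-0.0, 13.844], [0.001, 33.897], [-0.0, -13.733], [-0.001, -34.008]] start edge [-158.96481686 -157.87109831]
pin red x 88.70705274271296 98.80196406955145 y 0.2462827620596985 30 origin [ 502.66959711 -145.15711432]
start [478.33215696 -63.71579184] d [ 0.28632283 -0.95813321]
scene ang 16.593167134315202 [[0.011, 11.097], [0.003, 34.093], [-0.014, -11.41], [0.006, -34.841]] start edge [-162.24977434 -160.93373618]
pin red x 85.85452009087089 90.34046044558104 y -2.275808932128182 6 origin [ 500.72541239 -145.73244256]
start [476.5717525  -64.23642601] d [ 0.2841607  -0.95877667]
```

Call:
step_arm(deltas=[-0.16, -0.096, 0, 0, 0.1, -0.16, -0.096, 0, 0, 0.1, -0.16, -0.096, 0, 0, 0.1, -0.16, -0.096, 0, 0, 0.1, -0.16, -0.096, 0, 0, 0.1, -0.16, -0.096, 0, 0, 0.1, -0.16, -0.096, 0, 0, 0.1, 0, 0, 0, -0.08, 0.1])

```text
time: 6.15
eef_pos: [0.4765, -0.0664, 0.1441]
tool_rot: [[-0.284, 0.959, -0.002], [0.959, 0.284, 0.0], [0.001, -0.002, -1.0]]
force: [0.4, 1.0, -2.8]
grip_width: 0.323
grip_force: 25.0
```

Call:
step_arm(deltas=[0, 0, 0.06, 0, 0.1, 0, 0, 0.08, 0, 0.1, 0, 0, 0.06, 0, 0.1, 0, 0, 0.04, 0, 0.1, 0, 0, 0.04, 0, 0.1, 0, 0, 0, 0, 0.1, 0, 0, 0, 0, 0.1, 0, 0, 0, 0, 0.1])

```text
time: 7.15
eef_pos: [0.4784, -0.0644, 0.0754]
tool_rot: [[-0.286, 0.958, 0.001], [0.958, 0.286, -0.0], [-0.0, 0.001, -1.0]]
force: [-0.0, -0.1, -1.5]
grip_width: 0.32
grip_force: 25.0
```

```bash
python3 - <<'E'
from h import *
s=robot.get_state(); print(s['time'],s['eef_pos'],s['tool_rot'][:,1],s['force'],s['joint_pos'])
c=snap('wrist'); cv2.imwrite('pics/w2.png',c['pixels'][...,::-1])
E
```

```text
7.15 [ 0.47838777 -0.0644397   0.07541488] [9.58286806e-01 2.85807162e-01 8.14614888e-04] [-0.01810142 -0.10317016 -1.54598805] [-1.04380338e+01  1.55375563e+01  1.27011333e+02 -9.97648064e-04
  3.73983969e+01 -2.70443398e+01]
```

View pics/w2.png

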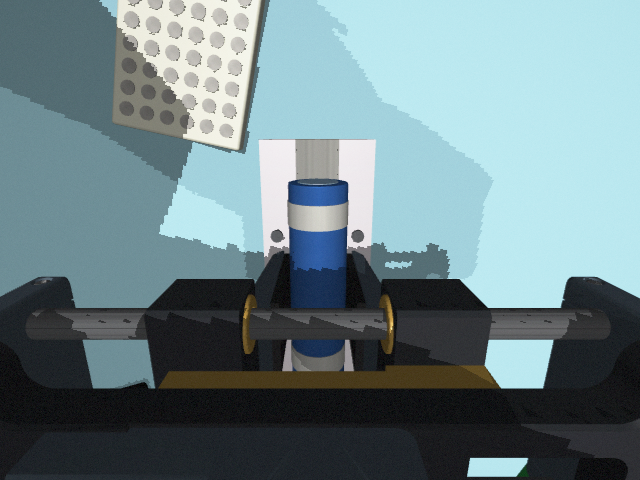

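The wrist view shows the rod centred at column 318, over the groove, whose rail edges are at columns 260 and 376. The rod is parallel to the groove. Lowering.

Call:
step_arm(deltas=[0, 0, 0.05, 0, 0.1, 0, 0, 0.05, 0, 0.1, 0, 0, 0.02, 0, 0.1, 0, 0, 0.01, 0, 0.1, 0, 0, 0.003, 0, 0.1, 0, 0, 0.003, 0, 0.1, 0, 0, 0, 0, 0.1, 0, 0, 0, 0, 0.1])

```text
time: 8.2
eef_pos: [0.4781, -0.0644, 0.0411]
tool_rot: [[-0.286, 0.958, 0.0], [0.958, 0.286, -0.0], [-0.0, 0.0, -1.0]]
force: [-0.4, -1.1, -1.0]
grip_width: 0.328
grip_force: 25.0
```

Call:
step_arm(deltas=[0, 0, 0.002, 0, 0.1, 0, 0, 0.002, 0, 0.1, 0, 0, 0.001, 0, 0.1, 0, 0, 0, 0, 0.1, 0, 0, 0, 0, 0.1, 0, 0, 0, 0, 0.1, 0, 0, 0, 0, 0.1, 0, 0, 0, 0, 0.1])

```text
time: 9.2
eef_pos: [0.478, -0.0644, 0.0401]
tool_rot: [[-0.286, 0.958, -0.0], [0.958, 0.286, 0.0], [0.0, -0.0, -1.0]]
force: [-4.0, 1.1, 10.8]
grip_width: 0.32
grip_force: 25.0
```

The rod is seated: the upward force is 10.8 N at the expected height. Release and rise.

Call:
step_arm(deltas=[0, 0, 0, 0, 0.36, 0, 0, 0, 0, 0.45, 0, 0, 0, 0, 0.6, 0, 0, 0, 0, 0.6, 0, 0, -0.02, 0, 0.6, 0, 0, -0.06, 0, 0.6, 0, 0, -0.1, 0, 0.6, 0, 0, -0.08, 0, 0.6])

```text
time: 10.2
eef_pos: [0.4784, -0.0644, 0.1065]
tool_rot: [[-0.286, 0.958, 0.001], [0.958, 0.286, -0.0], [-0.0, 0.001, -1.0]]
force: [0.3, -0.2, 0.5]
grip_width: 0.597
grip_force: 0.0
```

Call:
step_arm(deltas=[0.06, 0, -0.04, 0, 0.6, 0.14, 0, 0, 0, 0.3, 0.14, 0, 0, 0, 0, 0, 0, 0, 0, 0, 0, 0, 0.08, 0, 0, 0, 0, 0.12, 0, 0, 0, 0, 0.06, 0, 0, 0, 0, 0.02, 0, 0])

```text
time: 11.2
eef_pos: [0.4534, 0.017, 0.0441]
tool_rot: [[-0.286, 0.958, -0.001], [0.958, 0.286, 0.0], [0.0, -0.001, -1.0]]
force: [-0.0, -0.0, 0.2]
grip_width: 0.003
grip_force: 0.0
```

```bash
python3 - <<'E'
from h import *
c=snap('top'); im=c['pixels']; cv2.imwrite('pics/t2.png',cv2.resize(im[200:340,300:520,::-1],None,fx=3,fy=3,interpolation=2))
s=robot.get_state(); o=np.array([.5026,-.1452]); a=np.radians(16.63); d=np.array([np.sin(a),-np.cos(a)]);e=np.array([np.cos(a),np.sin(a)])
p=s['eef_pos'][:2]-o; print(s['time'],p@d,p@e,s['eef_pos'],s['force'],s['grip_width'],s['joint_pos'])
E
```

```text
11.25 -0.1694949495728855 -0.0006332311709214915 [0.45348548 0.01702424 0.04415534] [-1.30110101  0.69118959 -0.54785293] 0.003300245409851264 [-7.92736850e-01  1.72443132e+01  1.30187632e+02 -1.27672047e-03
  3.26248397e+01 -1.73936783e+01]
```

View pics/t2.png

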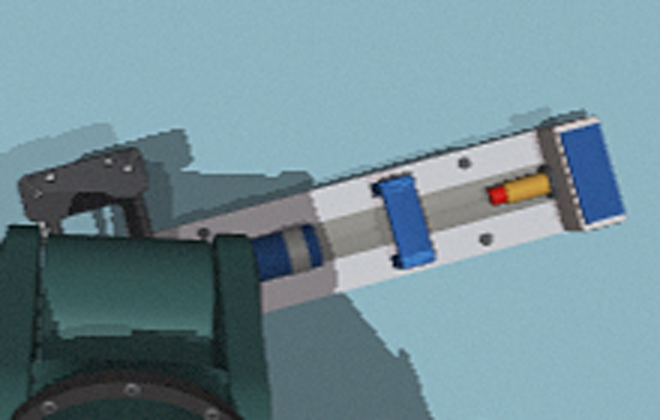

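The picture shows the rod lying in the groove with its front end at crop (322,243), the bridge at (408,222) and the pin tip at (490,197). I'll lower slightly and advance until contact.

Call:
step_arm(deltas=[-0.01, 0, 0.005, 0, 0, -0.01, 0, 0.005, 0, 0, -0.01, 0, 0, 0, 0, -0.01, 0, 0, 0, 0, -0.01, 0, 0, 0, 0, -0.01, 0, 0, 0, 0, -0.01, 0, 0, 0, 0, -0.01, 0, 0, 0, 0])

```text
time: 12.25
eef_pos: [0.4595, -0.0021, 0.0422]
tool_rot: [[-0.286, 0.958, -0.0], [0.958, 0.286, 0.0], [0.0, 0.0, -1.0]]
force: [-1.7, 5.6, 3.6]
grip_width: 0.005
grip_force: 2.7
```

Call:
step_arm(deltas=[-0.012, 0, 0, 0, 0, -0.012, 0, 0, 0, 0, -0.012, 0, 0, 0, 0, -0.012, 0, 0, 0, 0, -0.012, 0, 0, 0, 0, -0.012, 0, 0, 0, 0, -0.012, 0, 0, 0, 0, -0.012, 0, 0, 0, 0])

```text
time: 13.25
eef_pos: [0.4664, -0.0251, 0.0422]
tool_rot: [[-0.286, 0.958, -0.0], [0.958, 0.286, 0.0], [0.0, 0.0, -1.0]]
force: [-0.3, 5.9, 4.1]
grip_width: 0.002
grip_force: 2.7
```

Call:
step_arm(deltas=[-0.014, 0, 0, 0, 0, -0.014, 0, 0, 0, 0, -0.014, 0, 0, 0, 0, -0.014, 0, 0, 0, 0, -0.014, 0, 0, 0, 0, -0.014, 0, 0, 0, 0, -0.014, 0, 0, 0, 0, -0.014, 0, 0, 0, 0])

```text
time: 14.25
eef_pos: [0.4744, -0.0519, 0.0423]
tool_rot: [[-0.286, 0.958, 0.0], [0.958, 0.286, 0.0], [0.0, 0.0, -1.0]]
force: [-0.6, 6.4, 3.4]
grip_width: 0.008
grip_force: 2.7
```

Call:
step_arm(deltas=[-0.014, 0, 0, 0, 0, -0.014, 0, 0, 0, 0, -0.014, 0, 0, 0, 0, -0.014, 0, 0, 0, 0, -0.014, 0, 0, 0, 0, -0.014, 0, 0, 0, 0, -0.014, 0, 0, 0, 0, -0.008, 0, 0, 0, 0])

```text
time: 15.25
eef_pos: [0.4819, -0.0773, 0.0422]
tool_rot: [[-0.286, 0.958, -0.0], [0.958, 0.286, 0.0], [0.0, -0.0, -1.0]]
force: [-0.1, 5.8, 3.6]
grip_width: 0.007
grip_force: 2.8
```

```bash
cat > look.py <<'E'
from h import *
import sys
s=robot.get_state(); o=np.array([.5026,-.1452]); a=np.radians(16.63); d=np.array([np.sin(a),-np.cos(a)]);e=np.array([np.cos(a),np.sin(a)])
p=s['eef_pos'][:2]-o; F=s['force']; print(s['time'],'tcp',p@d*1000,p@e*1000,'F along',F[:2]@d,'across',F[:2]@e,'z',F[2])
for n in('top','scene'):
    c=snap(n); hsv=cv2.cvtColor(c['pixels'],cv2.COLOR_RGB2HSV); H,S,V=[hsv[...,i].astype(int).ravel() for i in range(3)]
    v,u=np.mgrid[0:480,0:640]; uv=np.c_[u.ravel(),v.ravel()].astype(float)
    q=ray(c,uv,.055)[:,:2]-o; x=q@d*1000; y=q@e*1000
    red=((H<6)|(H>174))&(S>150)&(abs(x-95)<40)&(abs(y)<15)
    bl=(H>100)&(H<130)&(S>120)&(x>40)&(x<105)&(abs(y)<14)
    print(n,'red',np.round(np.sort(x[red])[[0,-1]],1) if red.any() else None,red.sum(),'blue front',np.round(x[bl].max(),1) if bl.any() else None,bl.sum())
    uu=int(np.mean(u.ravel()[red])) if red.any() else 300; vv=int(np.mean(v.ravel()[red])) if red.any() else 300
    cv2.imwrite(f'pics/{n}_{sys.argv[1]}.png',cv2.resize(c['pixels'][vv-40:vv+50,uu-80:uu+50,::-1],None,fx=5,fy=5,interpolation=2))
E
python3 look.py a
```

```text
15.25 tcp -70.94953262384008 -0.370016585109608 F along -5.629229012366342 across 1.580685595372939 z 3.6302622542471457
top red [85.6 95.6] 30 blue front 54.8 14
scene red [93.1 97.8] 8 blue front 54.2 25
```

Call:
step_arm(deltas=[-0.011, 0, 0, 0, 0, -0.011, 0, 0, 0, 0, -0.011, 0, 0, 0, 0, -0.011, 0, 0, 0, 0, -0.011, 0, 0, 0, 0, -0.011, 0, 0, 0, 0, -0.011, 0, 0, 0, 0, -0.007, 0, 0, 0, 0])

```text
time: 16.35
eef_pos: [0.488, -0.0976, 0.0422]
tool_rot: [[-0.286, 0.958, 0.0], [0.958, 0.286, -0.0], [-0.0, 0.0, -1.0]]
force: [1.0, 3.7, 1.8]
grip_width: 0.006
grip_force: 1.8
```

```bash
python3 look.py b
```

```text
16.35 tcp -49.79027017093115 -0.4024701534128087 F along -3.300272376269287 across 2.0204710515542406 z 1.7690538494627557
top red [86.1 95.6] 27 blue front 75.3 14
scene red [92.1 97.8] 9 blue front 75.4 65
```

View pics/top_b.png

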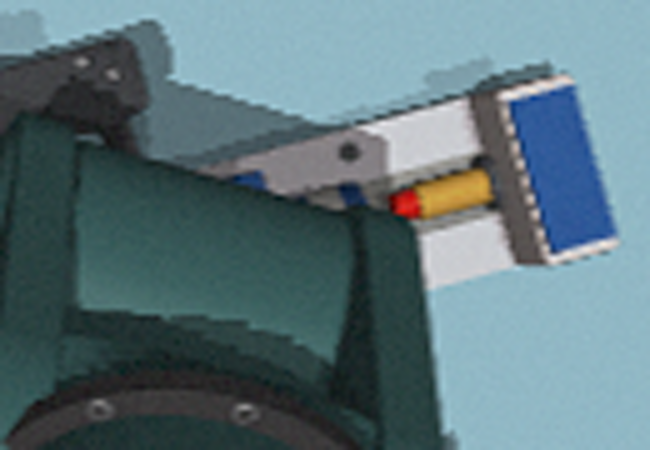

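The picture shows the rod's front end at crop (355,195) and the pin tip at (392,203), a gap of about 11 mm. I'll creep now.

Call:
step_arm(deltas=[-0.004, 0, 0, 0, 0, -0.004, 0, 0, 0, 0, -0.004, 0, 0, 0, 0, -0.004, 0, 0, 0, 0, -0.004, 0, 0, 0, 0, -0.004, 0, 0, 0, 0, -0.004, 0, 0, 0, 0, -0.004, 0, 0, 0, 0])

```text
time: 17.45
eef_pos: [0.4902, -0.1052, 0.0422]
tool_rot: [[-0.286, 0.958, -0.0], [0.958, 0.286, -0.0], [0.0, -0.0, -1.0]]
force: [-0.9, 2.1, -0.4]
grip_width: 0.008
grip_force: 1.0
```

Call:
step_arm(deltas=[-0.002, 0, 0, 0, 0, -0.002, 0, 0, 0, 0, -0.002, 0, 0, 0, 0, -0.002, 0, 0, 0, 0, -0.002, 0, 0, 0, 0, -0.002, 0, 0, 0, 0, -0.002, 0, 0, 0, 0, -0.002, 0, 0, 0, 0])

```text
time: 18.45
eef_pos: [0.4913, -0.1089, 0.0422]
tool_rot: [[-0.286, 0.958, -0.0], [0.958, 0.286, 0.0], [0.0, -0.0, -1.0]]
force: [-0.6, 3.2, 0.2]
grip_width: 0.005
grip_force: 1.8
```

Call:
step_arm(deltas=[-0.001, 0, 0, 0, 0, -0.001, 0, 0, 0, 0, -0.001, 0, 0, 0, 0, -0.001, 0, 0, 0, 0, 0, 0, 0, 0, 0, 0, 0, 0, 0, 0, 0, 0, 0, 0, 0, 0, 0, 0, 0, 0])

```text
time: 19.45
eef_pos: [0.4915, -0.1097, 0.0422]
tool_rot: [[-0.286, 0.958, -0.0], [0.958, 0.286, 0.0], [0.0, -0.0, -1.0]]
force: [-1.5, 7.1, 1.0]
grip_width: 0.0
grip_force: 3.0
```

```bash
python3 look.py c; python3 look.py c2
```

```text
19.45 tcp -37.20179695641218 -0.4486558090112286 F along -7.266944796462331 across 0.5550826713962981 z 0.9956219889685481
top red [91.5 95.3] 5 blue front 88.3 18
scene red None 0 blue front 90.3 122
19.55 tcp -37.19887714908235 -0.47159670335919385 F along -5.686159401592181 across 0.4733087840280941 z 0.38298629107643933
top red [91.5 95.3] 5 blue front 99.4 17
scene red None 0 blue front 90.3 121
```

View pics/scene_c.png

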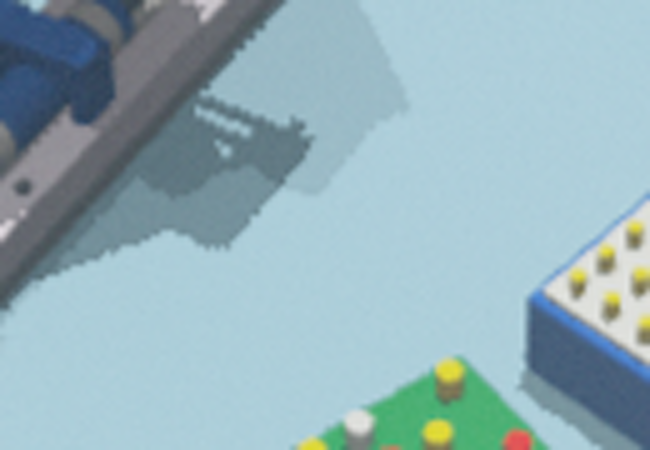

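The crop missed the pin, but the numbers show contact: the push force rises at about 3 N/mm and the front is at about 89 mm. Sliding friction is roughly 2.5–3 N with no vertical load. I'll add about 1 mm and hold.

Call:
step_arm(deltas=[-0.001, 0, 0, 0, 0, -0.001, 0, 0, 0, 0, -0.001, 0, 0, 0, 0, 0, 0, 0, 0, 0, 0, 0, 0, 0, 0, 0, 0, 0, 0, 0, 0, 0, 0, 0, 0, 0, 0, 0, 0, 0])

```text
time: 20.65
eef_pos: [0.4916, -0.1102, 0.0421]
tool_rot: [[-0.286, 0.958, -0.0], [0.958, 0.286, 0.001], [0.001, -0.0, -1.0]]
force: [-1.5, 7.3, 2.6]
grip_width: 0.008
grip_force: 4.2
```

```bash
cat > f.py <<'E'
from h import *
o=np.array([.5026,-.1452]); a=np.radians(16.63); d=np.array([np.sin(a),-np.cos(a)]); L=[]
for i in range(6):
    s=robot.get_state(); L.append([s['force'][:2]@d,s['force'][2],(s['eef_pos'][:2]-o)@d*1000]); robot.camera('scene')
print(s['time'],np.round(L,2).tolist(),np.mean(L,0))
E
python3 f.py
```

```text
20.9 [[-7.44, 2.55, -36.66], [-7.86, 1.65, -36.64], [-7.54, 1.92, -36.65], [-8.37, 2.03, -36.64], [-9.18, 1.41, -36.64], [-8.02, 3.06, -36.63]] [ -8.06873175   2.10254787 -36.64238531]
```

Call:
step_arm(deltas=[-0.001, 0, 0, 0, 0, -0.001, 0, 0, 0, 0, -0.001, 0, 0, 0, 0, -0.001, 0, 0, 0, 0, 0, 0, 0, 0, 0, 0, 0, 0, 0, 0, 0, 0, 0, 0, 0, 0, 0, 0, 0, 0])

```text
time: 21.95
eef_pos: [0.4918, -0.1109, 0.0421]
tool_rot: [[-0.286, 0.958, -0.001], [0.958, 0.286, 0.001], [0.001, -0.0, -1.0]]
force: [-1.1, 11.3, 4.1]
grip_width: 0.006
grip_force: 5.8
```

```bash
python3 f.py
```

```text
22.2 [[-11.16, 4.13, -35.92], [-11.23, 2.65, -35.91], [-12.75, 3.05, -35.91], [-12.36, 3.25, -35.91], [-11.64, 3.59, -35.94], [-11.05, 4.09, -35.9]] [-11.69897745   3.46071114 -35.91328856]
```

Total push is 11.7 N with about 2.3 mm of compression, so the pin sees about 7 N. I'll hold a little longer, then ease off slowly.

Call:
step_arm(deltas=[0, 0, 0, 0, 0, 0, 0, 0, 0, 0, 0, 0, 0, 0, 0, 0, 0, 0, 0, 0, 0.001, 0, 0, 0, 0, 0.001, 0, 0, 0, 0, 0.001, 0, 0, 0, 0, 0.001, 0, 0, 0, 0])

```text
time: 23.25
eef_pos: [0.4918, -0.1106, 0.0421]
tool_rot: [[-0.286, 0.958, -0.0], [0.958, 0.286, 0.0], [0.0, -0.0, -1.0]]
force: [-1.1, 2.9, 0.5]
grip_width: 0.006
grip_force: 1.8
```

Call:
step_arm(deltas=[0.001, 0, 0, 0, 0, 0.001, 0, 0, 0, 0, 0.001, 0, 0, 0, 0, 0.001, 0, 0, 0, 0, 0.001, 0, 0, 0, 0, 0.001, 0, 0, 0, 0, 0.001, 0, 0, 0, 0, 0.001, 0, 0, 0, 0])

```text
time: 24.25
eef_pos: [0.4914, -0.1087, 0.0423]
tool_rot: [[-0.286, 0.958, 0.0], [0.958, 0.286, -0.0], [-0.0, 0.0, -1.0]]
force: [-0.6, -0.4, 0.3]
grip_width: 0.004
grip_force: 0.0
```

Call:
step_arm(deltas=[0.001, 0, 0, 0, 0, 0.001, 0, 0, 0, 0, 0.002, 0, 0, 0, 0, 0.002, 0, 0, 0, 0, 0.002, 0, 0, 0, 0, 0.004, 0, 0, 0, 0, 0.004, 0, 0, 0, 0, 0.004, 0, 0, 0, 0])

```text
time: 25.25
eef_pos: [0.4898, -0.1038, 0.0422]
tool_rot: [[-0.286, 0.958, -0.0], [0.958, 0.286, -0.0], [0.0, -0.0, -1.0]]
force: [-0.1, -0.6, -1.2]
grip_width: 0.006
grip_force: 0.0
```

```bash
python3 f.py
```

```text
25.5 [[0.52, -1.16, -43.3], [0.32, -0.45, -43.41], [0.36, -0.58, -43.35], [-0.86, 0.44, -43.29], [-0.59, -0.07, -43.26], [-0.21, 0.33, -43.21]] [ -0.07662765  -0.24825534 -43.30399337]
```

Call:
step_arm(deltas=[0.04, 0, 0, 0, 0, 0.08, 0, 0, 0, 0, 0.04, 0, -0.1, 0, 0, 0.1, 0, -0.15, 0, 0, 0.18, 0, -0.15, 0, 0, 0.22, 0, -0.1, 0, 0, 0.22, 0, 0, 0, 0, 0.1, 0, 0, 0, 0])

```text
time: 26.55
eef_pos: [0.418, 0.1336, 0.1674]
tool_rot: [[-0.288, 0.958, 0.001], [0.958, 0.288, 0.0], [0.0, 0.001, -1.0]]
force: [0.9, 0.1, 1.2]
grip_width: 0.006
grip_force: 0.0
```

```bash
python3 look.py d; python3 - <<'E'
from h import *
a=pickle.load(open('pics/top.pkl','rb'))['pixels'][200:340,300:520]; b=pickle.load(open('pics/scene.pkl','rb'))['pixels'][200:340,150:370]
cv2.imwrite('pics/fin.png',cv2.resize(np.vstack([a,b])[...,::-1],None,fx=2.1,fy=2.1,interpolation=2))
E
```

```text
26.55 tcp -291.3532950125124 -1.2632830729572118 F along 0.21246091642541412 across 0.9115141157316454 z 1.1679784939070281
top red [91.  96.1] 17 blue front 88.8 238
scene red [93.1 97.8] 6 blue front 87.9 117
```

View pics/fin.png

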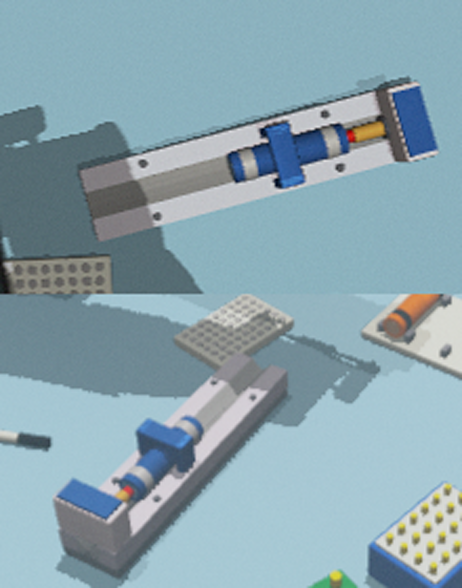

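The picture shows the rod in the groove under the bridge, its front end against the red tip at (347,137), with the gripper clear. Handing in.

```bash
python3 -c "
from bench import robot
print(robot.hand_in())"
```

```text
the job is handed in; nothing more can be done
None
```

The blue rod lies in the groove under the bridge, touching the red pin after being pressed home at about 7 N (estimated from the push force and about 2.3 mm of spring travel) for over a second; the job was handed in at about 27 s with the gripper clear.

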